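# Lay the L-plate in the sloped jig and lock the sprung hold-down handle over it

### The arm

A 6-joint arm with a two-finger parallel gripper is mounted at the origin on a cart in front of the work surface, level with it; the furniture and walls round the work are solid. World frame = base frame: x ahead of the robot, y to its left, z up, the work surface at z = 0. Lengths are in mm, angles in degrees, forces in N, time in s.
With the tool pointing down it reaches from about 350 to 850 mm from the base axis. Payload 8.1 kg.
Tool frame: the origin (TCP) lies midway between the tips of the shut fingers; the grasp point (between the pads) lies 19 mm behind it; z points along the fingers, y is the line along which they close (so a half turn about z gives the same grasp; the last joint's range is limited). The gripper opens to 85 mm and grips with 20 to 120 N. Pads are 22 mm wide; open, the fingers measure 114 mm over their backs; the gripper's body (76 mm by 85 mm) begins 54 mm behind the grasp point. The pads swing forward as they close: fully open they stand 13 mm farther back than shut.
Start: joints at [-75.596, 7.471, 85.268, -0, 87.261, -4.893], TCP at [198.301, -566.288, 231.292] pointing down, gripper open.
Joint ranges: [-169.43, 169.43], [-51.17, 129.36], [1.28, 143.12], [-76.62, 256.62], [0, 156.53], [-152.29, 152.29]. Speed limits (degrees/s): [136.94, 136.94, 159.86, 180, 180, 180].

### API

Orientations are given as [roll, pitch, yaw] about the fixed x, y, z axes, in that order (R = Rz(yaw) Ry(pitch) Rx(roll)).
In Python, from bench import r gives the robot as it stands.
- The arm moves only by the tool step_arm, never from a script. Its arguments are lists of equal length, an entry for each row: "delta_pos": the shift along the world's x, y, z in units of 200 mm (1.0 is 200 mm), a list of three; "spin": the turn about the world's z in units of 180 degrees (1.0 is 180 degrees). In form: {"delta_pos": [[dx, dy, dz], ...], "spin": [spin, ...]}. A call has 1 to 8 rows; each row shifts and turns the commanded pose from where the row before left it; what a row does not reach is not made up. A row lasts 1/8 s, in which the tool goes at most 62.5 mm and 10.7 degrees, less where a joint would pass 70% of its speed; a pose out of reach is approached as far as the arm can. A call with a number of a shift or a turn outside -1 to 1 is refused whole. A call with a gripper value outside its range is refused whole. "gripper" is the opening, from -1 (shut) to 1 (fully open), set as the call begins (left out, the last holds). The fingers move at their own pace and stop on an object; "squeeze" is the grip in N (left out, the last holds). Time passes only in rows, so rows that do not move let the fingers close. It gives the time, the measured TCP pose, the force, the opening and the grip force at its end, in the units of the state.
- r.sense(): the state, without advancing time (a new reading comes with each control period).
- r.snapshot(name): name is "scene" or "top" or "wrist"; returns a dict with "pixels" (400x640x3 uint8, blue, green, red), "fx", "fy", "cx", "cy" (pixels), "camera_from_world" (4x4, takes a point from world to camera coordinates). Camera axes: x right, y up, looking along -z (the intrinsics and any distortion apply to the point x, -y, -z); pixel columns grow to the right and rows downward; lengths in mm; the calibration is good to about 2 mm. A picture is of the moment at which its call begins. There is no depth.
- r.hand_in(): hands the job in; it is judged then, once.
The state is a dict: "time": time; "joint_pos": joint angles; "qd": joint speeds; "joint_efforts": joint torques, N m; "tool_pos": TCP position; "tcp_rot": TCP orientation; "ft_force": force on the tool from outside, world axes, zero at the start; "wrist_torque": the same for the moment, N m; "finger_gap": finger opening in mm; "grip_force": force on a finger pad.
Only numpy, scipy, OpenCV 4.12 (cv2) and the standard library are available. Lean on these libraries where they do the work, as an engineer would, in place of code of your own. Each camera call takes 0.05 s, during which the arm holds its last target. There are 200 camera calls.

### The job

Lay the loose L-shaped plate flat on the floor of the sloped tray, beside the L-shaped plate already screwed there, so that the two fill it. Then swing the jig's hold-down handle over the plates, up across its cam, until it drops fully into the low notch and its pad rests on the loose plate. Let go of everything, and leave the tape roll, the stop block and the sanding block where they are.

Things in the scene. Friction and masses are not known exactly. Their poses are not given: they have to be found in the camera images.
- plate_grip (a point): Centre of the pale grip block on the loose dark wooden L-plate (200 g, starts flat on the bench). Block: 50 mm along x, 20 mm along y (pinch it across these 20), 15 mm below to 15 mm above this point. z points out of the plate's top. Seen from here the plate's long leg spans x -37.5..45.5, y -20.5..20.5 mm; its underside is at z -30 mm, its top at z -16 mm.
- plate_foot (a point): Centre of the foot of the loose L-plate, half-way up its 14 mm thickness: 41 mm square, at x -17, y -41, z -23 mm from plate_grip in the same axes. The handle's pad comes to rest on this foot.
- tray: Fenced tray on the board of the plywood jig, fixed to the bench. Origin: centre of the tray's floor; x runs up the 30 degree slope, away from the robot, y left across it, z square out of the floor (leaning 30 degrees towards the robot). Clear floor x -44..44, y -64..64 mm, inside round dowels 10 mm high. The board spans x -72..118, y -82..82 mm.
- screwed_plate (a point): Top of the L-plate already screwed down in the tray (dark wood, 10 mm high), tray x 23, y -44 mm. It covers tray y -64..-23 over the full x, and x 2..44 for y -23..18 mm. The rest of the floor is left for the loose plate with 2.5 mm to spare all round; it fits only with its x and y axes along the tray's x and y.
- seat (a point): Point fixed to the jig, with the tray's axes: where plate_grip is when the plate lies flat in the middle of its place in the tray (tray x -4, y 41, z 30 mm).
- post (a point): Top of the steel post on which the handle turns, at tray x 68, y 0, z 68 mm; its axis is the tray's z. The cam track curves round it at 34 mm on its uphill side, up to 27 mm above the board; a pin under the handle's short tail rides on it.
- knob (a point): Centre of the upright round wooden knob at the end of the handle's flat bar: 18 mm in diameter, upright along the tray's z, from 13 mm below to 16 mm above this point. It circles the post at 128 mm from the post's axis. The bar below is 12 mm wide; its top is 16 mm below this point, 33 mm above the tray floor's plane at the start.
- knob_home (a point): Point fixed to the jig, about where the knob's centre is when the handle is locked: straight downhill of the post (tray x -60, y 0, z 44 mm).
- handle (a joint): Turn of the handle, rad; 0 to 0.3 at the start, swung out to the right. Grows clockwise seen from above. At q the bar points, in the tray's xy plane, at 255 degrees - q from +x towards +y. Ramp 0.35 to 0.95, crest to 1.1, it drops in the notch by about 1.22; end stop 1.36. Takes 2 to 6 N at the knob; it must rise and fall freely: push the knob sideways or hold it loosely.
- lift (a joint): Height of the handle along its post, m, sprung down with 4 to 5 N: 0 at the start, +0.008 on the cam's crest, about -0.005 when dropped in the notch with its rubber pad resting on the loose plate (-0.0065 with no plate there).
- tape_roll: Bystander: roll of masking tape lying flat, 100 mm across, 25 mm high. Origin: centre of its underside.
- stop_block: Bystander: block of pine, 50x85x45 mm. Origin: centre of its underside.
- sanding_block: Bystander: cork sanding block, 64x112x34 mm. Origin: centre of its underside.
Not all that is in view belongs to the job. Leave any turquoise look-alike of the part that bears plate_grip alone.

How it is judged:
By the outcome, as a careful person would: the job done as asked, in the order asked, and still so for the second after the job is handed in, with the robot touching nothing.
It also fails if it takes over 51 s, if anything falls off the work surface, if the arm or the gripper's body presses on something with over 40 N, if the wrist force passes 120 N, or if a joint passes its speed limit or range.

## Working session

There is one attempt and no reset: what is moved stays moved. The work goes in short steps, Python scripts to look and compute and a tool call to move; the robot and the scene stay as the last step left them, time stands still between calls to the robot, and variables do not carry over. Pictures are saved under pics/ and viewed, at most 10 in all, crops included, and the job is handed in when it is done.

Besides the shell and the picture viewer there is one more tool, called after ">>>" as name(argument=value, ...) on one line, values as JSON. step_arm: Moves the arm, as the interface text tells. Shifts and turns lie within -1 to 1; 1 stands for 200 mm of shift or 180 degrees of turn. Its arguments: {"type":"object","properties":{"delta_pos":{"type":"array","items":{"type":"array","items":{"type":"number","minimum":-1,"maximum":1}}},"spin":{"type":"array","items":{"type":"number","minimum":-1,"maximum":1}},"gripper":{"type":"number"},"squeeze":{"type":"number"}},"required":["delta_pos","spin"]}

```bash
mkdir -p pics; ls; cat > h.py <<'E'
import numpy as np,cv2
from bench import r
def snap(n,f):
    s=r.snapshot(n); cv2.imwrite(f,np.asarray(s["pixels"])); 
    import pickle; pickle.dump(s,open(f+'.pkl','wb')); return s
def load(f):
    import pickle; return pickle.load(open(f+'.pkl','rb'))
def proj(s,P):
    P=np.atleast_2d(P); T=np.array(s["camera_from_world"]); c=P@T[:3,:3].T+T[:3,3]
    return np.c_[s["fx"]*c[:,0]/-c[:,2]+s["cx"], s["fy"]*-c[:,1]/-c[:,2]+s["cy"]]
def ray(s,uv):
    T=np.array(s["camera_from_world"]); d=np.array([(uv[0]-s["cx"])/s["fx"],-(uv[1]-s["cy"])/s["fy"],-1]);
    return -T[:3,:3].T@T[:3,3], T[:3,:3].T@d
def atz(s,uv,z):
    o,d=ray(s,uv); return o+d*(z-o[2])/d[2]
E
python3 - <<'E'
from h import *
a=snap("scene","pics/scene.png");b=snap("top","pics/top.png")
for s in(a,b): print({k:v for k,v in s.items() if k!="pixels"})
print(r.sense())
E
```

```text
pics
{'fx': 518.2174068494286, 'fy': 518.2174068494286, 'cx': 313.6201651405281, 'cy': 196.13023472999976, 'camera_from_world': array([[ 5.04570263e-01, -8.63186412e-01,  1.78344623e-02,
        -4.26554707e+02],
       [ 3.69222913e-01,  2.34407428e-01,  8.99292832e-01,
        -2.66754400e+02],
       [-7.80437883e-01, -4.47171529e-01,  4.36983219e-01,
        -1.76810119e+03],
       [ 0.00000000e+00,  0.00000000e+00,  0.00000000e+00,
         1.00000000e+00]])}
{'fx': 493.95721221730946, 'fy': 493.95721221730946, 'cx': 319.1454629179797, 'cy': 198.59258853463513, 'camera_from_world': array([[-8.60549732e-03, -9.99960224e-01,  2.34441737e-03,
        -1.61645744e+02],
       [ 9.94819040e-01, -8.32370670e-03,  1.01320255e-01,
        -5.71616413e+02],
       [-1.01296710e-01,  3.20418222e-03,  9.94851099e-01,
        -1.70195893e+03],
       [ 0.00000000e+00,  0.00000000e+00,  0.00000000e+00,
         1.00000000e+00]])}
{'time': 0.1, 'joint_pos': array([-7.55942422e+01,  7.51017937e+00,  8.53248792e+01, -3.02970184e-03,
        8.72601287e+01, -4.89289679e+00]), 'qd': array([-0.04864109, -0.06501627, -0.17332534, -0.10269252, -0.03167195,
       -0.13193214]), 'joint_efforts': array([ 2.19618218e-03, -5.70951498e+01, -5.01943159e+01,  4.80243557e-05,
        8.08217068e-03,  1.15327617e-05]), 'tool_pos': array([ 198.17512308, -565.79835712,  230.3379597 ]), 'tcp_rot': array([-1.79904901e+02, -5.10388045e-03,  1.92987977e+01]), 'ft_force': array([-0.807135  ,  0.669554  ,  0.18190492]), 'wrist_torque': array([0.03104778, 0.03240634, 0.01554712]), 'grip_force': 0.0, 'finger_gap': 85.35209900592571}
```

View pics/top.png

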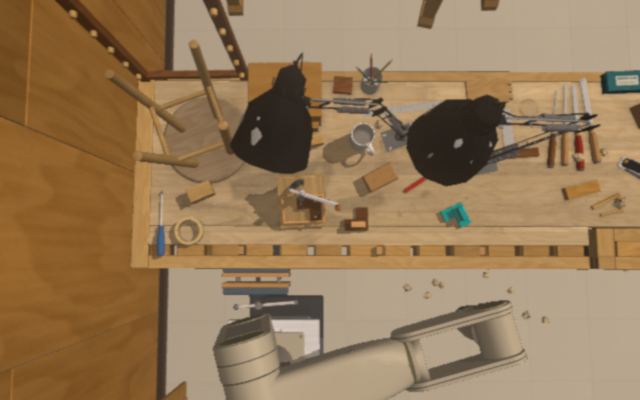

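View pics/scene.png

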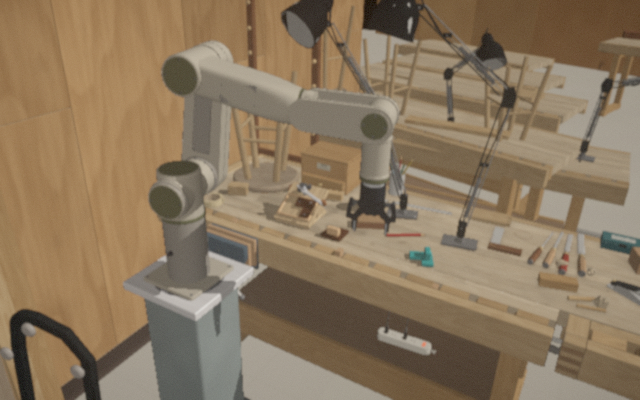

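The top view shows the jig near (302,200), the loose dark plate with its pale block at (356,218), the turquoise look-alike at (456,214), the tape roll at (189,231), the pine block at (200,191) and the cork block at (380,178). The candidates for the plate are (356,218), which is dark wood, and (456,214), which is turquoise and so ruled out. I'll check the choice in a close crop.

```bash
python3 - <<'E'
from h import *
t=cv2.imread("pics/top.png"); s=load("pics/top.png")
cv2.imwrite("pics/c1.png",cv2.resize(t[165:240,265:380],None,fx=6.9,fy=6.9,interpolation=cv2.INTER_CUBIC))
for uv in [(302,200),(356,218),(358,225),(189,231),(200,191),(380,178)]: print(uv,atz(s,uv,20).round())
E
```

```text
(302, 200) [ 567. -106.   20.]
(356, 218) [ 502. -295.   20.]
(358, 225) [ 477. -302.   20.]
(189, 231) [461. 290.  20.]
(200, 191) [602. 253.  20.]
(380, 178) [ 643. -383.   20.]
```

View pics/c1.png

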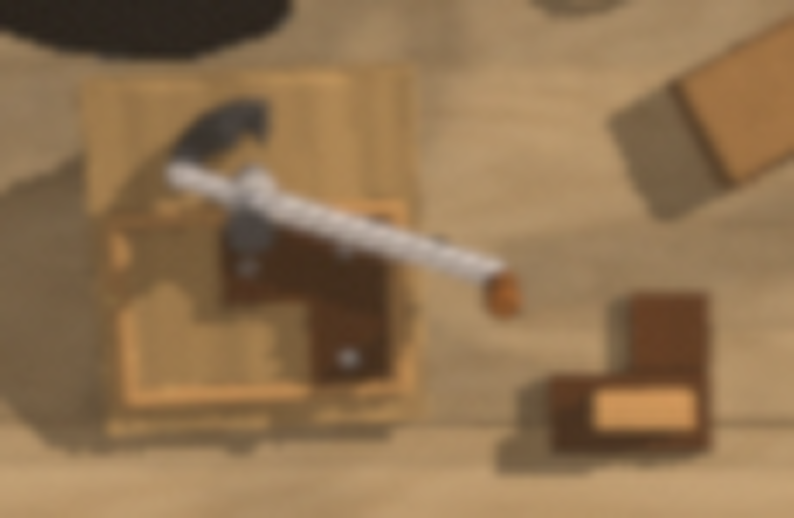

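The crop confirms the choice. The dark L-plate has its pale block centred at crop (644,410), which is full-image (358.3,224.4), and its foot is uphill and to the right at crop (670,335). So plate x points along about world +y. The handle knob is at crop (503,295). I'll move above the plate for a close wrist view.

>>> step_arm(delta_pos=[[0.176,0.166,-0.01],[0.176,0.166,-0.01],[0.176,0.166,-0.01],[0.176,0.166,-0.01],[0.176,0.166,-0.01],[0.176,0.166,-0.01],[0.176,0.166,-0.01],[0.176,0.166,-0.01]], spin=[0.049,0.049,0.049,0.049,0.049,0.049,0.049,0.049])

```text
time: 1.1
tool_pos: [480.7, -299.3, 214.8]
tcp_rot: [-180.0, -0.0, 90.1]
ft_force: [0.4, 0.2, 0.3]
finger_gap: 85.5
grip_force: 0.0
```

```bash
python3 - <<'E'
from h import *
t=load("pics/top.png")
print(atz(t,(265+644/6.9,165+410/6.9),45))
s=snap("wrist","pics/w1.png"); print({k:v for k,v in s.items() if k!="pixels"}); q=r.sense(); print(q['time'],q['tool_pos'],q['tcp_rot'],q['joint_pos'])
print(proj(s,[[480,-300,45],[560,-100,50]]))
E
```

```text
[ 477.79540501 -301.05259987   45.        ]
{'fx': 344.9674593959627, 'fy': 344.9674593959627, 'cx': 319.36614014282986, 'cy': 198.60071098708866, 'camera_from_world': array([[ 9.99995771e-01,  2.67405063e-03, -1.14346294e-03,
        -4.78281712e+02],
       [-2.89749227e-03,  9.49874042e-01, -3.12619433e-01,
         3.21295000e+02],
       [ 2.50185569e-04,  3.12621424e-01,  9.49877773e-01,
        -2.71496318e+02],
       [ 0.00000000e+00,  0.00000000e+00,  0.00000000e+00,
         1.00000000e+00]])}
1.15 [ 484.13970586 -294.98044362  214.46536   ] [179.90863826  -0.18201533  90.75866565] [-36.66426253   2.85554037  91.92215905   0.20075779  85.26038216
 -37.4394377 ]
[[320.28905436 176.26669869]
 [429.41973215 -84.0724392 ]]
```

View pics/w1.png

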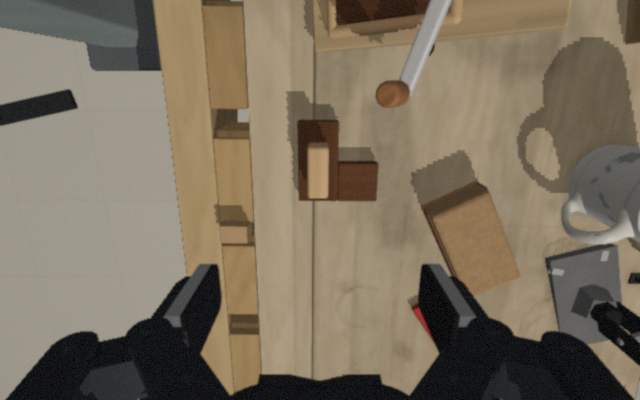

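The wrist view shows the loose plate with its block at about (318,171) and its foot at (357,181), the handle knob at (393,93), and the tray's downhill fence at the top. I'll fit the block and the plate outline with code.

```bash
python3 - <<'E'
from h import *
s=load("pics/w1.png"); im=cv2.imread("pics/w1.png")
q=r.sense(); print(q['time'],q['tool_pos'],q['tcp_rot'][2])
g=cv2.cvtColor(im,cv2.COLOR_BGR2GRAY)
roi=np.zeros_like(g); roi[105:215,290:390]=255
R,G,B=[im[...,i].astype(int) for i in(2,1,0)]
print(im[170,318],im[130,318],im[185,360],im[225,330])
dark=((R<110)&(R-B>15)&(roi>0)).astype(np.uint8)
blk=((R>170)&(R-B>60)).astype(np.uint8); blk[:, :304]=0;blk[:,332:]=0;blk[:140]=0;blk[202:]=0
for n,m in(("blk",blk),("dark",dark)):
    n_,l,st,_=cv2.connectedComponentsWithStats(m); print(n,[x.tolist() for x in st[1:] if x[4]>60])
n_,l,st,_=cv2.connectedComponentsWithStats(blk); k=1+st[1:,4].argmax()
c=cv2.findContours((l==k).astype(np.uint8),0,2)[0][0]
rc=cv2.minAreaRect(c); bp=cv2.boxPoints(rc)+0.0
w=np.array([atz(s,p,45) for p in bp]); print(bp.round(1),w.round(1),np.linalg.norm(np.diff(w,axis=0),axis=1),w.mean(0))
E
```

```text
1.15 [ 484.13970586 -294.98044362  214.46536   ] 90.75866564750771
[102 142 173] [23 28 51] [38 57 85] [118 144 160]
blk [[310, 150, 18, 48, 814]]
dark [[291, 105, 88, 104, 5046]]
[[310. 150.]
 [327. 150.]
 [327. 197.]
 [310. 197.]] [[ 470.5 -275.3   45. ]
 [ 486.  -275.3   45. ]
 [ 486.5 -320.3   45. ]
 [ 470.3 -320.4   45. ]] [15.50839538 45.06926632 16.20274023] [ 478.32356181 -297.83974625   45.        ]
```

```bash
python3 - <<'E'
from h import *
im=cv2.imread("pics/w1.png"); s=load("pics/w1.png")
cv2.imwrite("pics/c2.png",cv2.resize(im[110:210,285:395],None,fx=6,fy=6,interpolation=cv2.INTER_CUBIC))
E
```

```text
(no output)
```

View pics/c2.png

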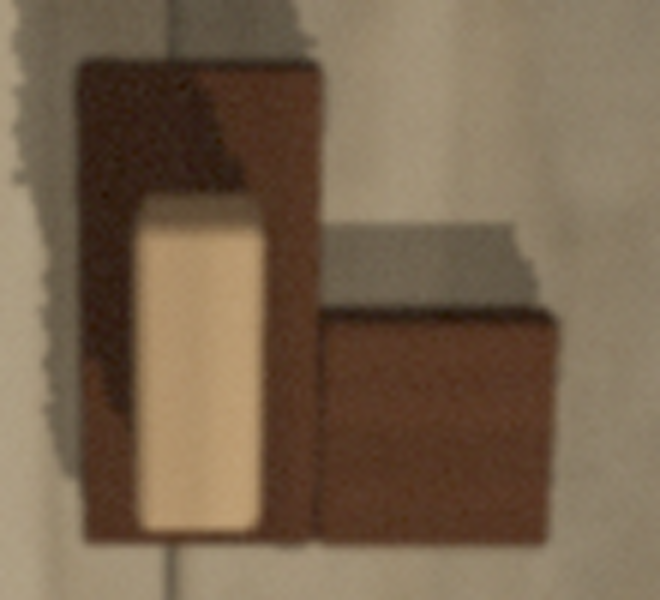

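>>> step_arm(delta_pos=[[0,0,0]], spin=[0])

```text
time: 1.27
tool_pos: [480.4, -299.3, 214.6]
tcp_rot: [-179.9, -0.0, 90.0]
ft_force: [-0.0, -0.3, -0.2]
finger_gap: 85.7
grip_force: 0.0
```

The crop shows the block's top face spanning crop x 136–263 and y 230–530, with the leg x 80–318, y 63–540 and the foot's right edge at 552.

```bash
python3 - <<'E'
from h import *
s=load("pics/w1.png")
px=lambda x,y:(285+(x+.5)/6-.5,110+(y+.5)/6-.5)
for n,pts,z in(("blk",[(136,230),(263,230),(260,530),(138,530)],45),("leg",[(80,66),(320,66),(318,540),(85,540)],14),("foot",[(320,318),(556,318),(548,540),(318,540)],14)):
    w=np.array([atz(s,px(*p),z) for p in pts]); print(n,w[:,:2].round(1).tolist(),"c",w.mean(0).round(1),np.linalg.norm(np.diff(w,axis=0),axis=1).round(1))
for i in range(3): q=r.sense(); print(q['tool_pos'],q['tcp_rot'][2])
E
```

```text
blk [[468.0, -273.4], [487.3, -273.4], [487.4, -321.3], [468.0, -321.3]] c [ 477.7 -297.3   45. ] [19.3 47.9 19.4]
leg [[458.0, -252.0], [497.1, -251.9], [498.3, -333.2], [457.5, -333.3]] c [ 477.7 -292.6   14. ] [39.1 81.3 40.8]
foot [[497.9, -293.7], [537.8, -293.5], [538.6, -333.1], [498.3, -333.2]] c [ 518.1 -313.4   14. ] [39.9 39.5 40.2]
[ 480.44174367 -299.33513899  214.60530685] 89.98535484661666
[ 480.44174367 -299.33513899  214.60530685] 89.98535484661666
[ 480.44174367 -299.33513899  214.60530685] 89.98535484661666
```

The block is centred at about (478,-297.5) and the plate's yaw is about 90°. All sizes agree within 1–2 mm. I'll descend with the grasp 8 mm toward the plate's -x and 9 mm up.

>>> step_arm(delta_pos=[[-0.012,-0.031,-0.2],[0,0,-0.2],[0,0,-0.2],[0,0,-0.2],[0,0,-0.1],[0,0,-0.073],[0,0,0]], spin=[0,0,0,0,0,0,0], gripper=0.2)

```text
time: 2.15
tool_pos: [477.1, -307.0, 20.4]
tcp_rot: [-180.0, -0.0, 89.8]
ft_force: [0.1, -0.2, -0.7]
finger_gap: 51.3
grip_force: 0.0
```

>>> step_arm(delta_pos=[[0,0,0],[0,0,0],[0,0,0],[0,0,0],[0,0,0]], spin=[0,0,0,0,0], gripper=-1, squeeze=60)

```text
time: 2.78
tool_pos: [478.9, -307.8, 22.5]
tcp_rot: [179.8, 0.1, 89.9]
ft_force: [0.9, 1.3, 7.2]
finger_gap: 19.0
grip_force: 59.8
```

>>> step_arm(delta_pos=[[0,0,0.1],[0,0,0.2],[0,0,0.25],[0.01,0.15,0.2],[0.01,0.2,0.15],[0.01,0.2,0.15],[0.01,0.2,0.1],[0.01,0.2,0.05]], spin=[0,0,0,-0.055,-0.055,-0.055,-0.055,-0.055])

```text
time: 3.78
tool_pos: [487.5, -115.6, 263.2]
tcp_rot: [179.9, -0.1, 40.0]
ft_force: [0.2, -0.5, -2.6]
finger_gap: 18.5
grip_force: 59.0
```

>>> step_arm(delta_pos=[[0.01,0.1,0],[0,0,0],[0,0,0],[0,0,0],[0,0,0],[0,0,0]], spin=[-0.055,-0.055,-0.055,-0.055,-0.005,0])

```text
time: 4.53
tool_pos: [489.3, -96.8, 261.1]
tcp_rot: [180.0, -0.0, 0.1]
ft_force: [0.3, 0.2, -2.8]
finger_gap: 18.8
grip_force: 59.0
```

```bash
python3 - <<'E'
from h import *
q=r.sense(); print(q['tool_pos'],q['tcp_rot'],q['finger_gap'],q['ft_force'])
snap("wrist","pics/w2.png"); s=snap("top","pics/t2.png")
im=cv2.imread("pics/t2.png"); cv2.imwrite("pics/t2c.png",cv2.resize(im[165:240,265:380],None,fx=6.9,fy=6.9,interpolation=cv2.INTER_CUBIC))
E
```

```text
[489.29004893 -96.81537994 261.05058859] [ 1.79999344e+02 -4.81805925e-03  5.45039886e-02] 18.817925408999834 [ 0.28488881  0.18163811 -2.81035701]
```

View pics/w2.png

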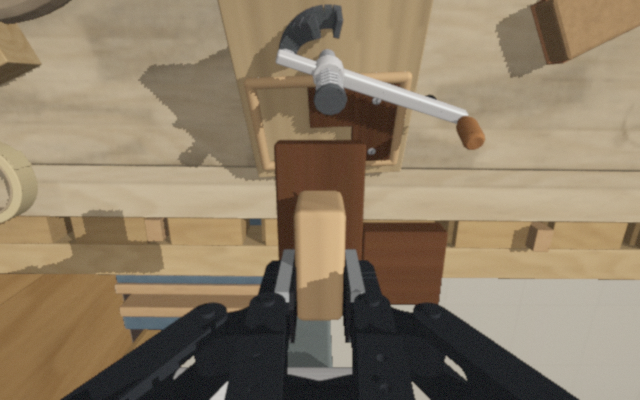

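The wrist view shows the plate held level, with its block at (320,255) and foot at (405,262). The jig is ahead, with fence corners near (248,80), (408,75) and (402,165), the post top at (330,95) and the knob at (470,132). I'll enlarge the jig.

```bash
python3 - <<'E'
from h import *
im=cv2.imread("pics/w2.png"); cv2.imwrite("pics/c3.png",cv2.resize(im[0:180,225:490],None,fx=3,fy=3,interpolation=cv2.INTER_CUBIC))
E
```

```text
(no output)
```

View pics/c3.png

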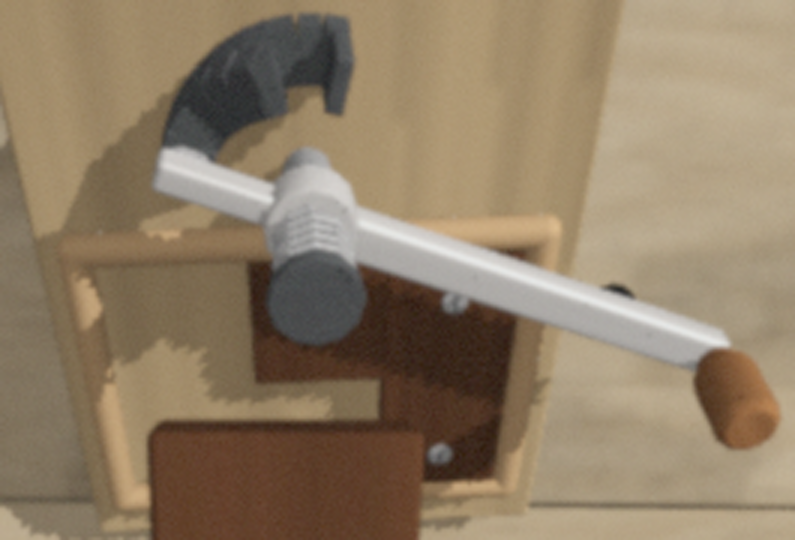

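The crop shows the post cap centre at (317,298), the screwed plate's corners at (257,381), (381,380) and (494,480), the board's downhill corners at about (105,530) and (525,515), and the knob top at about (757,425). I'll fit the jig pose and the held plate's pose.

```bash
cat > fit.py <<'E'
from h import *
from scipy.optimize import least_squares
from scipy.spatial.transform import Rotation as Ro
def Rt(yaw): return Ro.from_euler('z',yaw,degrees=True).as_matrix()@Ro.from_euler('y',-30,degrees=True).as_matrix()
E
python3 - <<'E'
from fit import *
a=load("pics/w2.png"); b=load("pics/top.png")
pa=lambda x,y:(225+(x+.5)/3-.5,(y+.5)/3-.5); pb=lambda x,y:(265+(x+.5)/6.9-.5,165+(y+.5)/6.9-.5)
A=[((68,0,68),(317,298)),((2,18,10),(257,381)),((2,-23,10),(381,380)),((-44,-64,10),(494,480)),((-72,82,0),(105,530)),((-72,-82,0),(525,515))]
B=[((68,0,68),(250,237)),((2,18,10),(223,300)),((2,-23,10),(312,302)),((-44,-23,10),(312,385)),((-44,-64,10),(390,380)),((118,82,0),(85,70)),((118,-82,0),(413,65))]
def res(p,w=(1,1),split=False):
    R=Rt(p[3]); ra=proj(a,np.array([x for x,_ in A])@R.T+p[:3])-[pa(*u) for _,u in A]; rb=proj(b,np.array([x for x,_ in B])@R.T+p[:3])-[pb(*u) for _,u in B]
    return (ra,rb) if split else np.r_[ra.ravel()*w[0],rb.ravel()*w[1]]
for w in((1,1),(1,0.01),(.01,1)):
    f=least_squares(res,[560,-100,50,0],args=(w,),loss='soft_l1'); print(w,f.x.round(2))
    ra,rb=res(f.x,split=True); print(ra.round(1).tolist(),rb.round(1).tolist())
# held plate: PnP on w2 plate (plate frame)
E
```

```text
(1, 1) [ 533.62 -105.98   54.17    2.05]
[[0.6, 0.2], [-0.0, -0.0], [0.9, -1.2], [-0.2, -0.4], [-1.6, -0.3], [0.9, -0.1]] [[-0.4, -0.3], [-0.5, 1.5], [-1.4, 0.7], [-0.8, 0.6], [-0.3, 0.8], [-1.5, 3.1], [-0.1, 1.7]]
(1, 0.01) [ 533.   -105.9    51.69    2.18]
[[0.3, 1.0], [-0.0, 0.4], [0.5, -0.9], [-0.7, -0.4], [-1.2, -0.1], [0.4, -0.3]] [[-0.4, 0.0], [-0.5, 1.7], [-1.4, 0.9], [-0.8, 0.8], [-0.3, 1.0], [-1.5, 3.4], [-0.2, 1.9]]
(0.01, 1) [ 536.09 -108.64   72.52    1.11]
[[6.1, -2.5], [2.3, -0.8], [5.6, -1.3], [5.3, 2.0], [-3.2, 0.6], [6.2, 2.9]] [[0.4, -1.6], [0.0, 0.2], [-0.8, -0.4], [-0.4, -0.3], [0.3, 0.1], [-0.7, 1.1], [1.3, 0.5]]
```

```bash
python3 - <<'E'
from fit import *
a=load("pics/w2.png")
pa=lambda x,y:(225+(x+.5)/3-.5,(y+.5)/3-.5)
P=[((45.5,20.5,-16),pa(150,432)),((45.5,-20.5,-16),pa(424,431)),((3.5,-20.5,-16),(363.5,223)),((3.5,-61.5,-16),(445,223)),((-37.5,-61.5,-16),(438.5,304))]
X=np.array([p for p,_ in P]);U=np.array([u for _,u in P])
f=least_squares(lambda p:(proj(a,X@Ro.from_euler('zy',p[3:],degrees=True).as_matrix().T+p[:3])-U).ravel(),[497,-97,250,0,0]); print(f.x.round(2),f.fun.round(1))
print("cam",ray(a,(0,0))[0])
for p in ([533.3,-105.9,53,2.1],):
    R=Rt(p[3]);
    for n,v in dict(seat=(-4,41,30),knobhome=(-60,0,44),post=(68,0,68),up=(-4,41,60)).items(): print(n,(R@v+p[:3]).round(1))
E
```

```text
[499.31 -97.81 261.55   0.76   6.57] [ 2.3 -1.4 -2.4 -2.1 -1.1  3.6 -0.2  2.6  1.5 -2.7]
cam [568.22257301 -96.66424099 404.02317616]
seat [513.3 -65.6  77. ]
knobhome [ 459.4 -108.6   61.1]
post [ 558.2 -105.   145.9]
up [498.4 -66.2 103. ]
```

```bash
python3 - <<'E'
from fit import *
a=load("pics/w2.png"); im=cv2.imread("pics/w2.png"); g=cv2.cvtColor(im,cv2.COLOR_BGR2GRAY)
pts=np.float32([(274.5,143.5),(365.8,143.2),(364,223),(445,223),(438.5,304),(277,250)])
c=cv2.cornerSubPix(g,pts[:5].copy().reshape(-1,1,2),(5,5),(-1,-1),(3,50,.01)).reshape(-1,2); print(c.round(1).tolist())
X=np.array([(45.5,20.5,-16),(45.5,-20.5,-16),(3.5,-20.5,-16),(3.5,-61.5,-16),(-37.5,-61.5,-16)],float)
for U in(c,):
    f=least_squares(lambda p:(proj(a,X@Ro.from_euler('zyx',p[3:],degrees=True).as_matrix().T+p[:3])-U).ravel(),[497,-97,265,0,0,0]); print(f.x.round(2),f.fun.round(1))
    f=least_squares(lambda p:(proj(a,X@Ro.from_euler('zy',p[3:],degrees=True).as_matrix().T+[p[0],p[1],p[2]])-U).ravel(),[497,-97,265,0,0]); print(f.x.round(2),f.fun.round(1))
cv2.imwrite("pics/c4.png",cv2.resize(im[130:330,255:455],None,fx=3,fy=3,interpolation=cv2.INTER_CUBIC))
E
```

```text
[[277.20001220703125, 140.3000030517578], [365.79998779296875, 143.1999969482422], [363.5, 221.1999969482422], [445.0, 223.0], [437.8999938964844, 304.3999938964844]]
[ 5.0074e+02 -9.7810e+01  2.6000e+02 -1.1000e-01  9.4800e+00 -1.9000e-01] [ 2.3 -0.5 -1.6 -3.2 -1.2  3.7 -1.   2.2  1.5 -2.1]
[ 5.0079e+02 -9.7870e+01  2.6013e+02 -1.4000e-01  9.5700e+00] [ 2.3 -0.5 -1.6 -3.2 -1.2  3.7 -1.   2.2  1.5 -2.1]
```

View pics/c4.png

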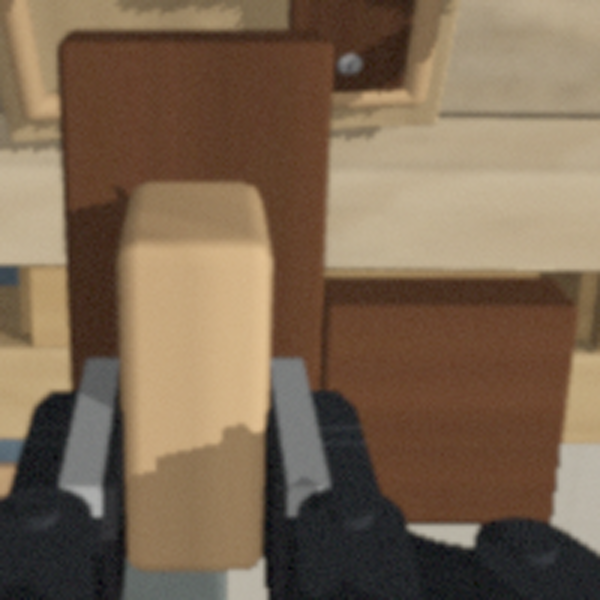

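The crop shows that the foot's far side face was misleading the fit. Its top edge is really at crop y 302. The block's top face spans (120,250), (272,250), (264,568) and (127,568). I'll refit.

```bash
cat > held.py <<'E'
from fit import *
X=np.array([(45.5,20.5,-16),(45.5,-20.5,-16),(3.5,-20.5,-16),(3.5,-61.5,-16),(-37.5,-61.5,-16),(25,10,15),(25,-10,15),(-25,-10,15),(-25,10,15)],float)
def held(s,U):
    f=least_squares(lambda p:(proj(s,X@Ro.from_euler('zyx',p[3:],degrees=True).as_matrix().T+p[:3])-U).ravel(),[497,-97,265,0,0,0]); return f.x,f.fun
E
python3 - <<'E'
from held import *
U=np.array([(62,42),(330,42),(325,302),(573,302),(550,520),(120,250),(272,250),(264,568),(127,568)])/3+[255-.33,130-.33]
x,r_=held(load("pics/w2.png"),U); print(x.round(2),r_.round(1))
E
```

```text
[ 4.9682e+02 -9.7190e+01  2.6376e+02  1.8000e-01 -9.6000e-01 -1.0100e+00] [-0.1  1.   1.4  1.1 -0.5 -0.3  0.9  0.1 -0.7 -1.5 -1.  -0.9  0.1 -0.7
  0.2  0.8 -0.3  0.3]
```

The held plate is level, with its yaw within 0.2° of the tool's. Relative to the tray frame I need about +16.5/+31.6 mm and +1.9° of yaw. I'll pre-place it above the seat and look again before contact.

>>> step_arm(delta_pos=[[0.061,0.079,0],[0.061,0.078,-0.05],[0,0,-0.2],[0,0,-0.2],[0,0,-0.15],[0,0,-0.053],[0,0,0],[0,0,0]], spin=[0.005,0.0055,0,0,0,0,0,0])

```text
time: 5.62
tool_pos: [515.1, -65.5, 131.7]
tcp_rot: [180.0, -0.1, 1.8]
ft_force: [0.3, 0.1, -2.7]
finger_gap: 18.8
grip_force: 59.0
```

```bash
python3 - <<'E'
from h import *
q=r.sense(); print(q['tool_pos'],q['tcp_rot'],q['ft_force'])
s=snap("wrist","pics/w3.png"); im=cv2.imread("pics/w3.png")
cv2.imwrite("pics/c5.png",cv2.resize(im[0:300,140:540],None,fx=2,fy=2,interpolation=cv2.INTER_CUBIC))
E
```

```text
[515.11897552 -65.48759143 131.69831972] [ 1.79966620e+02 -1.38337580e-01  1.77502589e+00] [ 0.25587678  0.06434524 -2.71566766]
```

View pics/c5.png

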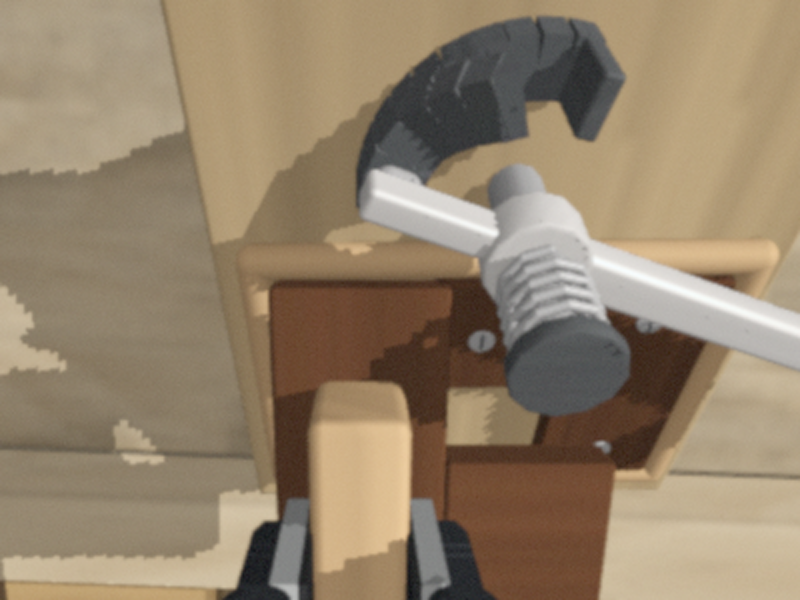

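The crop shows the plate above its place, with leg far corners at (272,285) and (451,288) and the foot's top edge at y 462. The fence's outer corners are at (238,255), (778,245), (658,487) and (264,490), the screwed plate's inner edge is at y 386, and the cap centre is at (568,366). I'll refit both poses.

```bash
cat > jig.py <<'E'
from held import *
a=load("pics/w2.png"); b=load("pics/w3.png")
pa=lambda x,y:np.array((225+(x+.5)/3-.5,(y+.5)/3-.5)); pb=lambda x,y:np.array((140+(x+.5)/2-.5,(y+.5)/2-.5))
PT=[(a,(68,0,68),pa(317,298)),(a,(2,18,10),pa(257,381)),(a,(2,-23,10),pa(381,380)),(a,(-44,-64,10),pa(494,480)),
 (b,(68,0,68),pb(567,366)),(b,(-44,-64,10),pb(648,470)),
 (a,(54,74,6),pa(60,243)),(a,(54,-74,6),pa(562,220)),(a,(-54,-74,6),pa(525,490)),
 (b,(54,74,6),pb(238,250)),(b,(54,-74,6),pb(778,243)),(b,(-54,-74,6),pb(658,488)),(b,(-54,74,6),pb(262,490))]
LN=[(a,(-72,82,0),(118,82,0),[pa(8,110),pa(55,312),pa(95,490)]),(a,(-72,-82,0),(118,-82,0),[pa(618,0),pa(580,215),pa(527,505)]),
 (b,(-72,82,0),(118,82,0),[pb(165,10),pb(205,200),pb(243,420)]),
 (b,(2,18,10),(2,-23,10),[pb(450,386),pb(505,386)]),(b,(2,-23,10),(-44,-23,10),[pb(543,412),pb(534,443)]),
 (a,(2,18,10),(44,18,10),[pa(250,275),pa(256,370)])]
def res(p):
    R=Rt(p[3]);o=[]
    for s,x,u in PT:
        o+=list(proj(s,R@x+p[:3])[0]-u)
    for s,x,y,us in LN:
        e=proj(s,np.array([R@x,R@y])+p[:3]); d=(e[1]-e[0])/np.linalg.norm(e[1]-e[0]); n=np.array([-d[1],d[0]])
        o+=[(u-e[0])@n for u in us]
    return np.array(o)
E
python3 - <<'E'
from jig import *
f=least_squares(res,[533,-106,53,2],loss='soft_l1'); p=f.x; print(p.round(2)); v=res(p); print(v[:26].reshape(-1,2).round(1).tolist(),v[26:].round(1).tolist())
U=np.array([pb(*u) for u in [(272,286),(451,289),(447,462),(613,462),(313,433),(410,433)]])
I=[0,1,2,3,5,6]
g=least_squares(lambda q:(proj(b,X[I]@Ro.from_euler('zyx',[q[3],0,0],degrees=True).as_matrix().T+q[:3])-U).ravel(),[522,-65,135,2]); print(g.x.round(2),g.fun.round(1))
R=Rt(p[3]); print("seat",R@[-4,41,30]+p[:3],"grip in tray",R.T@(g.x[:3]-p[:3]))
E
```

```text
[ 532.06 -106.07   50.39    2.45]
[[0.3, 2.3], [0.2, 1.3], [0.6, -0.1], [-0.6, -0.1], [-1.0, 3.9], [-3.7, -1.3], [-0.9, -1.1], [0.2, -0.9], [-3.5, 0.5], [-0.4, -0.4], [0.2, -0.2], [-1.1, -7.0], [7.1, -5.9]] [1.0, 0.9, 0.4, -2.4, -1.3, -0.5, -0.1, 0.7, -2.4, -0.2, 0.2, 2.4, 2.3, -0.1, -0.2]
[522.6  -65.81 136.65   2.07] [-1.4  3.5  0.7  1.5 -0.5  1.3  0.9  0.9 -1.8 -2.9  2.1 -3.2]
seat [511.85717363 -65.90083927  74.36644908] grip in tray [36.43907509 40.62686073 78.56701826]
```

The jig and plate fits agree in y within 0.5 mm and in yaw within 0.3°. I'll lower with a light grip so the uphill edge touches, then pivot the plate flat.

>>> step_arm(delta_pos=[[-0.006,0.002,-0.08],[-0.006,0,-0.06],[0,0,0],[0,0,0]], spin=[0.0015,0,0,0], squeeze=30)

```text
time: 6.18
tool_pos: [509.5, -65.2, 100.8]
tcp_rot: [-180.0, 0.2, 2.0]
ft_force: [-8.6, -1.9, 3.4]
finger_gap: 19.0
grip_force: 61.6
```

>>> step_arm(delta_pos=[[0,0,-0.015],[0,0,-0.015],[0,0,-0.015],[0,0,0]], spin=[0,0,0,0])

```text
time: 6.68
tool_pos: [507.9, -65.3, 92.4]
tcp_rot: [-180.0, 0.4, 2.0]
ft_force: [-20.9, -0.2, 16.1]
finger_gap: 18.8
grip_force: 66.1
```

>>> step_arm(delta_pos=[[-0.03,0,0],[0,0,0]], spin=[0,0], gripper=-1, squeeze=25)

```text
time: 6.92
tool_pos: [504.8, -65.0, 92.3]
tcp_rot: [-180.0, 0.0, 2.0]
ft_force: [0.1, -0.3, -2.9]
finger_gap: 18.7
grip_force: 63.4
```

>>> step_arm(delta_pos=[[0,0,-0.015],[0,0,-0.015],[0,0,0]], spin=[0,0,0])

```text
time: 7.3
tool_pos: [505.3, -65.0, 86.5]
tcp_rot: [-180.0, 0.0, 2.0]
ft_force: [0.9, 0.2, -2.2]
finger_gap: 18.7
grip_force: 63.4
```

>>> step_arm(delta_pos=[[0,0,-0.015],[0,0,-0.015],[0,0,0]], spin=[0,0,0])

```text
time: 7.68
tool_pos: [505.6, -65.1, 81.3]
tcp_rot: [180.0, -0.0, 2.0]
ft_force: [-0.0, -0.6, -1.3]
finger_gap: 18.8
grip_force: 63.8
```

>>> step_arm(delta_pos=[[-0.004,0,-0.015],[-0.004,0,-0.015],[0,0,0]], spin=[0,0,0])

```text
time: 8.05
tool_pos: [504.1, -65.3, 76.2]
tcp_rot: [180.0, -0.0, 2.0]
ft_force: [-7.3, 0.6, 9.7]
finger_gap: 18.9
grip_force: 66.1
```

>>> step_arm(delta_pos=[[-0.008,0,-0.015],[-0.006,0,-0.015],[0,0,0]], spin=[0,0,0])

```text
time: 8.43
tool_pos: [502.4, -65.4, 70.6]
tcp_rot: [180.0, -0.2, 2.0]
ft_force: [-3.8, 1.3, 7.2]
finger_gap: 18.9
grip_force: 67.0
```

>>> step_arm(delta_pos=[[-0.006,0,-0.015],[-0.005,0,-0.015],[0,0,0]], spin=[0,0,0])

```text
time: 8.8
tool_pos: [500.6, -65.4, 64.6]
tcp_rot: [180.0, -0.2, 2.0]
ft_force: [-0.2, -0.1, 4.2]
finger_gap: 19.0
grip_force: 67.5
```

```bash
python3 - <<'E'
from h import *
q=r.sense(); print(q['tool_pos'],q['ft_force'],q['wrist_torque'])
s=snap("wrist","pics/w4.png"); im=cv2.imread("pics/w4.png"); g=cv2.cvtColor(im,cv2.COLOR_BGR2GRAY)
# column profile through the block centre & foot: rows of strong edges
for u in (340,400,290):
    col=cv2.GaussianBlur(im,(5,3),0)[100:330,u].astype(int); print(u,[(100+i,col[i].tolist()) for i in range(0,230,6)])
E
```

```text
[500.6157179  -65.39004627  64.6483399 ] [-0.19421037 -0.14644581  4.19880462] [ 0.12656308 -0.48964148  0.05090634]
340 [(100, [102, 136, 164]), (106, [108, 144, 172]), (112, [107, 142, 170]), (118, [100, 133, 160]), (124, [82, 111, 134]), (130, [36, 51, 75]), (136, [37, 51, 75]), (142, [35, 49, 73]), (148, [37, 53, 79]), (154, [34, 48, 71]), (160, [34, 49, 72]), (166, [35, 50, 72]), (172, [34, 49, 72]), (178, [46, 66, 98]), (184, [47, 68, 100]), (190, [46, 67, 100]), (196, [147, 191, 222]), (202, [154, 199, 230]), (208, [157, 202, 233]), (214, [156, 200, 231]), (220, [153, 196, 227]), (226, [152, 196, 227]), (232, [150, 194, 226]), (238, [149, 192, 224]), (244, [154, 198, 229]), (250, [169, 215, 246]), (256, [148, 192, 223]), (262, [146, 188, 219]), (268, [146, 189, 220]), (274, [148, 191, 222]), (280, [149, 192, 223]), (286, [101, 136, 163]), (292, [99, 133, 160]), (298, [98, 131, 158]), (304, [94, 126, 152]), (310, [92, 122, 148]), (316, [148, 180, 200]), (322, [157, 187, 205]), (328, [171, 200, 215])]
400 [(100, [103, 137, 165]), (106, [108, 144, 172]), (112, [106, 142, 170]), (
[... 943 characters left out ...]
 51, 76]), (142, [38, 53, 78]), (148, [52, 74, 110]), (154, [38, 53, 78]), (160, [37, 52, 77]), (166, [36, 51, 76]), (172, [36, 51, 77]), (178, [36, 52, 76]), (184, [36, 53, 76]), (190, [39, 54, 81]), (196, [43, 61, 90]), (202, [37, 52, 76]), (208, [36, 51, 76]), (214, [37, 52, 77]), (220, [36, 51, 76]), (226, [39, 54, 79]), (232, [42, 58, 84]), (238, [45, 61, 86]), (244, [49, 67, 91]), (250, [99, 110, 119]), (256, [112, 116, 118]), (262, [113, 115, 116]), (268, [111, 111, 111]), (274, [101, 101, 101]), (280, [104, 105, 104]), (286, [77, 78, 77]), (292, [73, 73, 72]), (298, [90, 89, 88]), (304, [67, 65, 64]), (310, [58, 54, 55]), (316, [44, 40, 39]), (322, [43, 41, 40]), (328, [44, 40, 39])]
```

```bash
python3 - <<'E'
from held import *
s=load("pics/w4.png"); q=r.sense()
im=cv2.GaussianBlur(cv2.imread("pics/w4.png"),(5,3),0)[...,2].astype(float)
for u in(340,400):
    d=np.diff(im[:,u]); k=[i for i in range(110,330) if abs(d[i])>5 and abs(d[i])==abs(d[i-3:i+4]).max()]; print(u,[(i+.5,int(d[i])) for i in k])
def fit(rows):
    Y=[((25,0,-16),rows[0]),((25,0,15),rows[1]),((-25,0,15),rows[2]),((3.5,-45,-16),rows[3]),((-37.5,-45,-16),rows[4])]
    def f(p):
        R=Ro.from_euler('zy',[2,p[2]],degrees=True).as_matrix(); return [proj(s,R@np.array(x)+[p[0],-66,p[1]])[0,1]-v for x,v in Y]
    g=least_squares(f,[510,75,-20]); print(g.x.round(2),g.fun.round(1)); return g.x
fit([193,250.5,284.5,211,272.5])
E
```

```text
340 [(127.5, -22), (175.5, 9), (193.5, 38), (254.5, -6), (282.5, -19), (312.5, 20)]
400 [(124.5, -19), (181.5, 8), (208.5, 13), (225.5, -7), (273.5, 32), (309.5, -54)]
[496.01  37.53 -30.13] [  1.1  -7.    9.2   9.6 -13.1]
```

>>> step_arm(delta_pos=[[-0.003,0,-0.01],[-0.002,0,-0.01],[0,0,0]], spin=[0,0,0])

```text
time: 9.22
tool_pos: [500.1, -65.5, 61.6]
tcp_rot: [179.9, -0.3, 2.0]
ft_force: [-2.6, 1.2, 12.4]
finger_gap: 18.9
grip_force: 69.2
```

>>> step_arm(delta_pos=[[-0.003,0,-0.01],[0,0,0]], spin=[0,0])

```text
time: 9.48
tool_pos: [500.2, -65.5, 61.5]
tcp_rot: [179.9, -0.3, 2.0]
ft_force: [-10.6, 2.0, 29.5]
finger_gap: 19.0
grip_force: 71.7
```

The force rose sharply without travel, so the plate is seated flat. I'll relieve the pressure, open the gripper and lift clear.

>>> step_arm(delta_pos=[[0.004,0,0.012],[0,0,0],[0,0,0],[0,0,0]], spin=[0,0,0,0], gripper=0)

```text
time: 9.98
tool_pos: [497.7, -65.0, 59.0]
tcp_rot: [-180.0, 0.1, 2.0]
ft_force: [0.7, 0.4, 0.6]
finger_gap: 42.7
grip_force: 0.0
```

>>> step_arm(delta_pos=[[0,0,0.1],[0,0,0.2],[0,0,0.25],[0,0,0.25],[-0.1,0,0.2],[-0.1,0,0],[0,0,0],[0,0,0]], spin=[0,0,0,0,0,0,0,0])

```text
time: 10.98
tool_pos: [458.2, -65.0, 258.8]
tcp_rot: [-180.0, 0.0, 2.0]
ft_force: [-0.1, -0.6, 0.2]
finger_gap: 42.6
grip_force: 0.0
```

```bash
python3 - <<'E'
from h import *
q=r.sense(); print(q['tool_pos'],q['ft_force'],q['finger_gap'])
s=snap("wrist","pics/w5.png"); im=cv2.imread("pics/w5.png")
from h import proj
print(proj(s,[[532,-106,52]]))
c=proj(s,[[532,-106,52]])[0].astype(int)
x0=max(0,c[0]-130);y0=max(0,c[1]-110); print(x0,y0)
cv2.imwrite("pics/c6.png",cv2.resize(im[y0:y0+200,x0:x0+266],None,fx=3,fy=3,interpolation=cv2.INTER_CUBIC))
E
```

```text
[458.16643405 -65.02233787 258.75044645] [-0.06728243 -0.57081246  0.23874127] 42.57573755839398
[[364.34089944  91.87603485]]
234 0
```

View pics/c6.png

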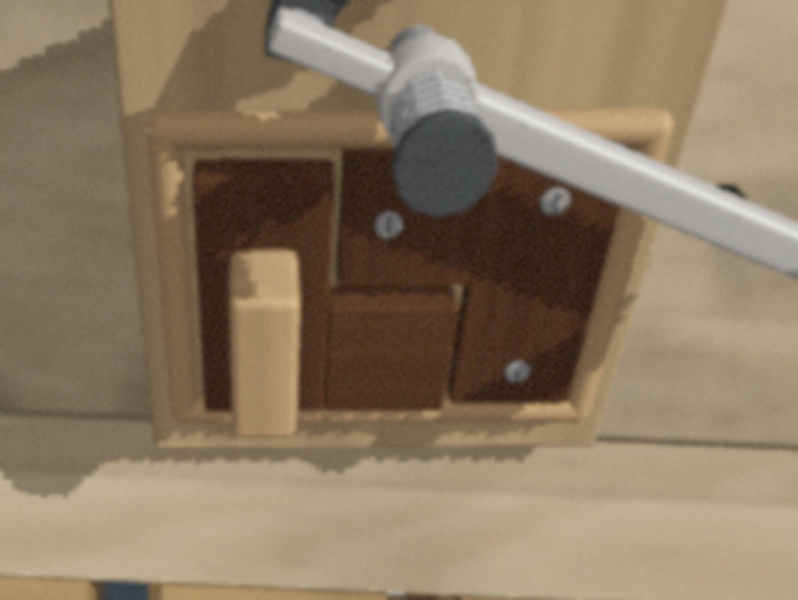

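The plate lies flat in its place with even gaps. Its leg is at crop x 195–333 and its foot at 328–452. The cap is at (445,162), the screwed plate's corners are at (342,288), (452,402) and (572,402), and the board's corners are at (158,440) and (595,440). I'll refit the jig from this, then find the handle angle.

```bash
python3 - <<'E'
from jig import *
c=load("pics/w5.png"); pc=lambda x,y:np.array((234+(x+.5)/3-.5,(y+.5)/3-.5))
P=[((68,0,68),(445,162)),((2,18,10),(340,288)),((-44,-23,10),(452,402)),((-44,-64,10),(572,402)),((-72,82,0),(158,440)),((-72,-82,0),(595,440)),((54,74,6),(152,122)),((54,-74,6),(670,118))]
def r2(p): return np.concatenate([proj(c,Rt(p[3])@x+p[:3])[0]-pc(*u) for x,u in P])
f=least_squares(r2,[532,-106,52,2],loss='soft_l1'); print(f.x.round(2),r2(f.x).reshape(-1,2).round(1).tolist())
p=f.x
for pp in (p,np.array([532,-106,52,2.2])):
    R=Rt(pp[3])
    def rq(q,zt=60):
        t=np.radians(255)-q[0]; return proj(a,R@[68+128*np.cos(t),128*np.sin(t),zt]+pp[:3])[0]-pa(755,422)
    g=least_squares(rq,[.15]); print("q",g.x,g.fun); q0=g.x[0]
    for q in (q0,.4,.7,1.0,1.3):
        t=np.radians(255)-q; k=R@[68+128*np.cos(t),128*np.sin(t),44]+pp[:3]; d=R@[np.sin(t),-np.cos(t),0]; print(round(q,2),"knob",k.round(1),"tangent",d.round(2), 'angle',np.degrees(np.arctan2(d[1],d[0])).round(1))
E
```

```text
[ 532.42 -107.07   46.43    2.76] [[0.2, 3.2], [0.2, -0.3], [-0.6, -0.2], [-1.8, -0.7], [1.0, 2.7], [-0.7, 0.8], [0.1, -0.6], [0.6, -1.8]]
q [0.11225935] [-4.35679433 -3.64438437]
0.11 knob [ 534.5 -226.3   95.2] tangent [-0.82  0.33 -0.47] angle 158.4
0.4 knob [ 506.1 -209.4   79.2] tangent [-0.71  0.58 -0.39] angle 140.8
0.7 knob [ 482.  -182.8   66. ] tangent [-0.53  0.8  -0.29] angle 123.9
1.0 knob [ 465.7 -149.3   57.6] tangent [-0.31  0.94 -0.15] angle 108.2
1.3 knob [ 458.6 -111.8   54.5] tangent [-0.06  1.   -0.  ] angle 93.2
q [0.10271562] [-2.2340258  -1.89128325]
0.1 knob [ 534.  -225.6  101.3] tangent [-0.82  0.33 -0.47] angle 158.4
0.4 knob [ 504.7 -208.1   84.8] tangent [-0.71  0.59 -0.39] angle 140.2
0.7 knob [ 480.8 -181.2   71.6] tangent [-0.53  0.8  -0.29] angle 123.3
1.0 knob [ 464.8 -147.5   63.1] tangent [-0.3   0.94 -0.15] angle 107.7
1.3 knob [ 458.1 -110.    60.1] tangent [-0.05  1.   -0.  ] angle 92.6
```

The jig pose (532,-106,52, yaw 2.2°) agrees with the seat contact height. The handle is at q≈0.1 and the knob at (534,-226,101). I'll check that the lamps are clear of the route to the spot behind the knob.

```bash
python3 - <<'E'
from h import *
a=load("pics/scene.png");b=load("pics/top.png")
for u,v in(((303,25),(275,130)),((392,18),(452,140)),((303,25),(452,140)),((490,52),(452,140))):
    o1,d1=ray(a,u);o2,d2=ray(b,v); A=np.c_[d1,-d2]; t=np.linalg.lstsq(A,o2-o1,rcond=None)[0]; print(u,v,(o1+d1*t[0]).round(),(o2+d2*t[1]).round())
E
```

```text
(303, 25) (275, 130) [633. -64. 753.] [639. -74. 754.]
(392, 18) (452, 140) [ 603. -422.  808.] [ 603. -423.  808.]
(303, 25) (452, 140) [ 438. -182.  783.] [ 588. -404.  878.]
(490, 52) (452, 140) [ 710. -728.  716.] [ 643. -473.  630.]
```

>>> step_arm(delta_pos=[[0,-0.12,0],[0,-0.2,0],[0,-0.2,0],[0,-0.15,0],[0,-0.1,0],[0,-0.105,0],[0,0,0],[0,0,0]], spin=[0.05,0.05,0.05,0.05,0.05,0.05,0.05,0.019], gripper=-1)

```text
time: 12.02
tool_pos: [458.2, -240.4, 258.2]
tcp_rot: [-179.9, -0.0, 68.6]
ft_force: [0.1, 1.0, -0.5]
finger_gap: 0.1
grip_force: 0.0
```

The lamp heads are at z≈750–800, well above. I'll go behind the knob and descend.

>>> step_arm(delta_pos=[[0.2,0,0],[0.2,0,0],[0.165,0,0],[0,0,-0.2],[0,0,-0.25],[0,0,-0.25],[0,0,-0.15],[0,0,0]], spin=[0,0,0,0,0,0,0,0])

```text
time: 13.02
tool_pos: [568.6, -238.6, 84.8]
tcp_rot: [-179.5, -0.1, 68.4]
ft_force: [-0.5, 0.2, -0.2]
finger_gap: -0.1
grip_force: 0.0
```

```bash
python3 - <<'E'
from jig import *
q=r.sense(); print(q['tool_pos'],q['tcp_rot'],q['ft_force'])
p=np.array([532,-106,52,2.2]); R=Rt(p[3]); last=np.array([571,-240,89,68.4])
for q in (.1,.25,.4,.5,.6,.7,.8,.9,1.0,1.1,1.2,1.3,1.36):
    t=np.radians(255)-q; k=R@[68+128*np.cos(t),128*np.sin(t),44]+p[:3]; d=(R@[np.sin(t),-np.cos(t),0])[:2]; d/=np.linalg.norm(d)
    T=np.r_[k[:2]-23.5*d,k[2]-12,np.degrees(np.arctan2(d[1],d[0]))-90]; dl=T-last; last=T
    print(q,T.round(1),"row",(dl[:3]/200).round(3),(dl[3]/180).round(4))
E
```

```text
[ 568.56996147 -238.57125028   84.8015069 ] [-1.79531445e+02 -5.06651645e-02  6.84460856e+01] [-0.45837114  0.18424059 -0.21857571]
0.1 [ 556.1 -234.3   89.5   68.6] row [-0.074  0.029  0.002] 0.0011
0.25 [ 539.1 -230.2   80.8   59.2] row [-0.085  0.02  -0.043] -0.052
0.4 [ 522.7 -223.1   72.8   50.2] row [-0.082  0.035 -0.04 ] -0.05
0.5 [ 512.4 -216.9   67.9   44.4] row [-0.052  0.031 -0.024] -0.0322
0.6 [ 502.7 -209.4   63.5   38.8] row [-0.049  0.037 -0.022] -0.0313
0.7 [ 493.7 -200.9   59.6   33.3] row [-0.045  0.043 -0.02 ] -0.0304
0.8 [ 485.6 -191.4   56.2   28. ] row [-0.041  0.047 -0.017] -0.0297
0.9 [ 478.3 -181.    53.4   22.8] row [-0.036  0.052 -0.014] -0.029
1.0 [ 472.  -169.9   51.1   17.7] row [-0.032  0.055 -0.011] -0.0284
1.1 [ 466.7 -158.2   49.5   12.6] row [-0.027  0.059 -0.008] -0.028
1.2 [ 462.4 -146.    48.5    7.6] row [-0.021  0.061 -0.005] -0.0277
1.3 [ 459.2 -133.5   48.1    2.6] row [-0.016  0.063 -0.002] -0.0276
1.36 [ 4.579e+02 -1.258e+02  4.820e+01 -3.000e-01] row [-0.007  0.038  0.   ] -0.0165
```

>>> step_arm(delta_pos=[[-0.037,0.015,-0.01],[-0.037,0.014,-0.008],[-0.043,0.01,-0.022],[-0.042,0.01,-0.021],[-0.041,0.017,-0.02],[-0.041,0.018,-0.02],[0,0,0]], spin=[0.001,0,-0.026,-0.026,-0.025,-0.025,0])

```text
time: 13.9
tool_pos: [522.9, -223.3, 70.5]
tcp_rot: [179.9, -0.0, 50.3]
ft_force: [0.2, 0.3, -0.2]
finger_gap: -0.1
grip_force: 0.0
```

```bash
cat > knob.py <<'E'
from jig import *
def knob(f):
    s=snap("wrist",f); im=cv2.imread(f); p=np.array([532,-106,52,2.2]); R=Rt(p[3])
    h=cv2.cvtColor(im,cv2.COLOR_BGR2HSV); m=((h[...,0]<16)&(h[...,1]>140)&(h[...,2]>100)).astype(np.uint8)
    n,l,st,c=cv2.connectedComponentsWithStats(m); print([(st[i,4],c[i].round().tolist()) for i in range(1,n) if st[i,4]>80])
    for q in np.arange(.1,1.37,.1):
        t=np.radians(255)-q; print(round(q,2),proj(s,R@[68+128*np.cos(t),128*np.sin(t),52]+p[:3])[0].round(),end=' ')
E
python3 - <<'E'
from knob import *
q=r.sense(); print(q['tool_pos'],q['tcp_rot'],q['ft_force']); knob("pics/k1.png")
E
```

```text
[ 522.90476547 -223.31408991   70.46415622] [ 1.79909347e+02 -1.95055513e-02  5.02817331e+01] [ 0.21430112  0.3278949  -0.2220514 ]
[(np.int32(309), [258.0, 284.0]), (np.int32(546), [618.0, 392.0])]
0.1 [343. 310.] 0.2 [313. 307.] 0.3 [284. 302.] 0.4 [257. 296.] 0.5 [231. 288.] 0.6 [205. 279.] 0.7 [181. 268.] 0.8 [156. 256.] 0.9 [132. 242.] 1.0 [108. 228.] 1.1 [ 84. 211.] 1.2 [ 59. 193.] 1.3 [ 34. 173.]
```

The knob is being pushed and is now at q≈0.4. I'll continue up the ramp.

>>> step_arm(delta_pos=[[-0.052,0.031,-0.024],[-0.049,0.037,-0.022],[-0.045,0.043,-0.02],[-0.041,0.047,-0.017],[-0.036,0.052,-0.014],[-0.032,0.055,-0.011],[0,0,0]], spin=[-0.032,-0.031,-0.03,-0.03,-0.029,-0.028,0])

```text
time: 14.82
tool_pos: [472.1, -170.1, 48.3]
tcp_rot: [180.0, -0.0, 18.0]
ft_force: [1.3, 0.1, -0.0]
finger_gap: -0.3
grip_force: 0.0
```

```bash
python3 - <<'E'
from knob import *
q=r.sense(); print(q['tool_pos'],q['tcp_rot'],q['ft_force']); knob("pics/k2.png")
E
```

```text
[ 472.1479814  -170.08576319   48.29662471] [ 1.79973106e+02 -3.60963227e-02  1.79992583e+01] [ 1.2773565   0.09658031 -0.00206144]
[(np.int32(340), [248.0, 293.0])]
0.1 [589. 247.] 0.2 [540. 264.] 0.3 [496. 277.] 0.4 [457. 287.] 0.5 [420. 294.] 0.6 [385. 298.] 0.7 [353. 300.] 0.8 [321. 301.] 0.9 [290. 300.] 1.0 [260. 298.] 1.1 [230. 295.] 1.2 [199. 290.] 1.3 [169. 283.]
```

>>> step_arm(delta_pos=[[-0.027,0.059,-0.008],[-0.021,0.061,-0.003],[-0.016,0.063,0],[0,0,0],[0,0,0]], spin=[-0.028,-0.028,-0.028,0,0])

```text
time: 15.5
tool_pos: [459.7, -134.2, 45.9]
tcp_rot: [180.0, -0.0, 2.9]
ft_force: [-0.4, -0.2, 0.5]
finger_gap: 0.2
grip_force: 0.0
```

```bash
python3 - <<'E'
from knob import *
q=r.sense(); print(q['tool_pos'],q['tcp_rot'],q['ft_force']); knob("pics/k3.png")
E
```

```text
[ 459.67616345 -134.23414396   45.86314602] [ 1.79978015e+02 -4.08510722e-02  2.91930451e+00] [-0.38978454 -0.17115074  0.4552727 ]
[(np.int32(151), [290.0, 124.0]), (np.int32(142), [258.0, 296.0])]
0.1 [727. 144.] 0.2 [667. 179.] 0.3 [615. 207.] 0.4 [569. 229.] 0.5 [527. 246.] 0.6 [488. 260.] 0.7 [452. 272.] 0.8 [418. 280.] 0.9 [385. 287.] 1.0 [353. 292.] 1.1 [322. 296.] 1.2 [291. 298.] 1.3 [260. 298.]
```

>>> step_arm(delta_pos=[[-0.003,0.02,0],[-0.002,0.018,0],[0,0,0]], spin=[-0.008,-0.008,0])

```text
time: 15.92
tool_pos: [458.1, -126.0, 45.5]
tcp_rot: [180.0, -0.0, -0.1]
ft_force: [-1.0, -1.9, 0.8]
finger_gap: -0.0
grip_force: 0.6
```

>>> step_arm(delta_pos=[[0,-0.05,0],[0,-0.1,0],[-0.05,-0.05,0.1],[0,0,0.25],[0,0.1,0.25],[0,0.1,0.25],[0,0.05,0.2],[0,0,0]], spin=[0,0,0,0,0,0,0,0])

```text
time: 16.92
tool_pos: [450.1, -116.6, 259.8]
tcp_rot: [179.9, -0.4, -0.1]
ft_force: [-0.8, -0.3, 0.0]
finger_gap: -0.1
grip_force: 0.0
```

```bash
python3 - <<'E'
from knob import *
q=r.sense(); print(q['time'],q['tool_pos'],q['ft_force']); knob("pics/k4.png"); print()
s=load("pics/k4.png"); p=np.array([532,-106,52,2.2]); R=Rt(p[3])
im=cv2.imread("pics/k4.png"); h=cv2.cvtColor(im,cv2.COLOR_BGR2HSV)
for q in (1.2,1.25,1.3,1.35):
  for L in(8,0,-5):
    t=np.radians(255)-q; pts=[[68+128*np.cos(t)+9*np.cos(f),128*np.sin(t)+9*np.sin(f),z+L] for f in np.arange(0,6.3,.3) for z in(31,60)]
    u=proj(s,np.array(pts)@R.T+p[:3]); print(q,L,u.min(0).round(1),u.max(0).round(1),u.mean(0).round(1))
m=((h[...,0]<16)&(h[...,1]>140)&(h[...,2]>100)).astype(np.uint8)
n,l,st,c=cv2.connectedComponentsWithStats(m); print([st[i].tolist() for i in range(1,n) if st[i,4]>60])
top=snap("top","pics/t4.png"); tm=cv2.imread("pics/t4.png")
E
```

```text
16.925 [ 450.12154987 -116.57893798  259.81523516] [-0.77164868 -0.29325623  0.04317381]
[(np.int32(218), [305.0, 162.0])]
0.1 [453.  85.] 0.2 [443.  98.] 0.3 [433. 109.] 0.4 [422. 120.] 0.5 [411. 129.] 0.6 [399. 138.] 0.7 [388. 145.] 0.8 [375. 151.] 0.9 [363. 156.] 1.0 [351. 160.] 1.1 [338. 163.] 1.2 [325. 165.] 1.3 [312. 166.] 
1.2 8 [315.9 149.2] [335.  182.5] [325.2 165.9]
1.2 0 [315.8 144.1] [334.6 176.8] [324.9 160.5]
1.2 -5 [315.7 141. ] [334.3 173.3] [324.8 157.2]
1.25 8 [309.6 149.9] [328.4 183.2] [318.8 166.6]
1.25 0 [309.6 144.8] [328.1 177.5] [318.6 161.2]
1.25 -5 [309.6 141.7] [327.9 174. ] [318.5 157.9]
1.3 8 [303.1 150.3] [321.7 183.6] [312.3 167. ]
1.3 0 [303.2 145.2] [321.5 177.9] [312.3 161.6]
1.3 -5 [303.2 142.1] [321.4 174.4] [312.2 158.3]
1.35 8 [296.4 150.5] [315.1 183.8] [305.9 167.2]
1.35 0 [296.6 145.4] [315. 178.] [305.9 161.8]
1.35 -5 [296.7 142.3] [314.9 174.6] [305.9 158.5]
[[298, 148, 15, 27, 218]]
```

```bash
python3 - <<'E'
from jig import *
s=load("pics/k4.png"); p=np.array([532.42,-107.07,46.43,2.76]); R=Rt(p[3])
for L in(8,0,-5):
    t=np.radians(255)-1.34; u=proj(s,np.array([[68+128*np.cos(t)+9*np.cos(f),128*np.sin(t)+9*np.sin(f),z+L] for f in np.arange(0,6.3,.3) for z in(31,60)])@R.T+p[:3]); print(L,u.min(0).round(1),u.max(0).round(1))
im=cv2.imread("pics/k4.png"); print([(i,im[i,306].tolist()) for i in range(138,186,2)])
# post cap and fence check of model in this picture
print("cap",proj(s,R@[68,0,68]+p[:3]).round(1),"block top corners",proj(s,np.array([(21,51,45),(21,31,45),(-29,31,45),(-29,51,45)])@R.T+p[:3]).round(1).tolist())
R_,B=im[...,2].astype(int),im[...,0].astype(int); m=((R_>195)&(R_-B>60)).astype(np.uint8); n,l,st,c=cv2.connectedComponentsWithStats(m); print([st[i].tolist() for i in range(1,n) if st[i,4]>200])
E
```

```text
8 [300.  149.1] [318.4 181.9]
0 [300.1 144.1] [318.2 176.3]
-5 [300.2 141. ] [318.1 172.9]
[(138, [156, 159, 161]), (140, [154, 158, 160]), (142, [155, 159, 160]), (144, [154, 157, 159]), (146, [106, 120, 145]), (148, [61, 94, 139]), (150, [62, 98, 142]), (152, [63, 100, 144]), (154, [69, 106, 149]), (156, [66, 101, 148]), (158, [67, 105, 151]), (160, [68, 107, 152]), (162, [71, 112, 157]), (164, [75, 117, 165]), (166, [69, 106, 153]), (168, [60, 91, 133]), (170, [53, 87, 129]), (172, [53, 86, 125]), (174, [52, 82, 121]), (176, [92, 117, 136]), (178, [126, 153, 168]), (180, [126, 153, 169]), (182, [127, 153, 168]), (184, [127, 153, 169])]
cap [[303.4  43.9]] block top corners [[247.8, 90.7], [271.3, 89.5], [278.8, 136.7], [258.0, 137.8]]
[]
```

The handle is at q≈1.34, but the picture alone can't fix the lift to within a few mm. I'll touch the knob's top lightly from above to read its height. I expect contact at about z 74 if it has dropped, 78 at lift 0, and 85 on the crest.

>>> step_arm(delta_pos=[[0.01,0.058,-0.1],[0,0,-0.2],[0,0,-0.25],[0,0,-0.2],[0,0,-0.08],[0,0,0],[0,0,0]], spin=[0,0,0,0,0,0,0])

```text
time: 17.9
tool_pos: [451.1, -104.8, 90.9]
tcp_rot: [180.0, -0.1, -0.1]
ft_force: [-0.1, 0.3, -0.1]
finger_gap: 0.2
grip_force: 0.0
```

>>> step_arm(delta_pos=[[0,0,-0.01],[0,0,-0.01],[0,0,-0.01],[0,0,0]], spin=[0,0,0,0])

```text
time: 18.4
tool_pos: [450.0, -104.5, 83.4]
tcp_rot: [-180.0, 0.0, -0.1]
ft_force: [0.4, 0.2, 0.2]
finger_gap: -0.1
grip_force: 0.0
```

>>> step_arm(delta_pos=[[0,0,-0.01],[0,0,-0.01],[0,0,0]], spin=[0,0,0])

```text
time: 18.77
tool_pos: [450.1, -104.5, 79.4]
tcp_rot: [-180.0, 0.0, -0.1]
ft_force: [0.4, -0.2, 1.3]
finger_gap: 0.1
grip_force: 0.3
```

>>> step_arm(delta_pos=[[0,0,-0.006],[0,0,0],[0,0,0]], spin=[0,0,0])

```text
time: 19.15
tool_pos: [450.2, -104.5, 78.9]
tcp_rot: [180.0, -0.0, -0.1]
ft_force: [-2.9, -0.2, 7.1]
finger_gap: -0.2
grip_force: 3.4
```

>>> step_arm(delta_pos=[[0,0,-0.007],[0,0,0],[0,0,0]], spin=[0,0,0])

```text
time: 19.52
tool_pos: [450.2, -104.7, 78.3]
tcp_rot: [180.0, 0.0, -0.1]
ft_force: [-8.2, 0.9, 15.7]
finger_gap: 0.0
grip_force: 8.1
```

>>> step_arm(delta_pos=[[0,0,-0.007],[0,0,0],[0,0,0]], spin=[0,0,0])

```text
time: 19.9
tool_pos: [450.2, -104.7, 77.8]
tcp_rot: [180.0, 0.0, -0.1]
ft_force: [-14.0, 2.4, 26.1]
finger_gap: -0.2
grip_force: 13.1
```

There is firm contact at z≈79. The jig's own height is uncertain by a few mm, so I'll touch the fixed post top and the grip block as references.

>>> step_arm(delta_pos=[[0,0,0.05],[0,0,0.15],[0.09,0.1,0.05],[0.106,0.093,-0.03],[0,0,-0.06],[0,0,0],[0,0,0]], spin=[0,0,0,0,0,0,0])

```text
time: 20.78
tool_pos: [488.5, -66.3, 107.1]
tcp_rot: [-180.0, 0.1, -0.2]
ft_force: [-0.1, 0.4, -0.6]
finger_gap: -0.0
grip_force: 0.0
```

>>> step_arm(delta_pos=[[0,0,-0.01],[0,0,0]], spin=[0,0])

```text
time: 21.02
tool_pos: [489.2, -66.2, 105.6]
tcp_rot: [180.0, -0.0, -0.2]
ft_force: [1.0, 0.4, -0.6]
finger_gap: 0.2
grip_force: 0.0
```

>>> step_arm(delta_pos=[[0,0,-0.03],[0,0,-0.02],[0,0,0]], spin=[0,0,0])

```text
time: 21.4
tool_pos: [488.8, -65.8, 94.8]
tcp_rot: [-180.0, 0.1, -0.1]
ft_force: [0.1, -0.4, -0.3]
finger_gap: -0.3
grip_force: 0.0
```

>>> step_arm(delta_pos=[[0,0,-0.01],[0,0,0]], spin=[0,0])

```text
time: 21.65
tool_pos: [489.3, -65.8, 93.4]
tcp_rot: [-180.0, 0.0, -0.1]
ft_force: [0.0, -1.0, 0.1]
finger_gap: 0.1
grip_force: 0.0
```

>>> step_arm(delta_pos=[[0,0,-0.01],[0,0,0]], spin=[0,0])

```text
time: 21.9
tool_pos: [489.2, -65.9, 91.4]
tcp_rot: [-180.0, 0.0, -0.1]
ft_force: [0.4, -0.1, -0.3]
finger_gap: -0.1
grip_force: 0.0
```

>>> step_arm(delta_pos=[[0,0,-0.01],[0,0,0]], spin=[0,0])

```text
time: 22.15
tool_pos: [489.2, -65.9, 89.3]
tcp_rot: [-180.0, 0.0, -0.1]
ft_force: [-0.1, 0.7, 0.1]
finger_gap: -0.1
grip_force: 0.0
```

>>> step_arm(delta_pos=[[0,0,-0.008],[0,0,0]], spin=[0,0])

```text
time: 22.4
tool_pos: [489.2, -65.9, 87.7]
tcp_rot: [-180.0, 0.0, -0.1]
ft_force: [-0.4, -0.1, -0.8]
finger_gap: 0.1
grip_force: 0.0
```

>>> step_arm(delta_pos=[[0,0,-0.008],[0,0,0]], spin=[0,0])

```text
time: 22.65
tool_pos: [489.2, -65.9, 86.1]
tcp_rot: [-180.0, 0.0, -0.1]
ft_force: [0.8, 0.5, 0.5]
finger_gap: -0.3
grip_force: 0.0
```

>>> step_arm(delta_pos=[[0,0,-0.008],[0,0,0]], spin=[0,0])

```text
time: 22.9
tool_pos: [489.4, -65.9, 84.7]
tcp_rot: [180.0, -0.0, -0.1]
ft_force: [0.3, -0.2, -0.2]
finger_gap: 0.0
grip_force: 0.2
```

>>> step_arm(delta_pos=[[0,0,-0.008],[0,0,0]], spin=[0,0])

```text
time: 23.15
tool_pos: [489.6, -65.9, 84.3]
tcp_rot: [180.0, -0.0, -0.1]
ft_force: [-6.0, 1.1, 12.2]
finger_gap: -0.2
grip_force: 6.4
```

The block touch matches its seated height at about z 84.5. Taking the knob centre at 49 mm for lift 0 (bar top 33 + 16), contact at 79 means the handle is down at about lift -4 to -5 mm, against about z 90 on the crest. It also held firm under 26 N. I'll lift away, check numerically that nothing shifted, and hand in.

>>> step_arm(delta_pos=[[0,0,0.05],[0,0,0.2],[0,0,0.25],[-0.1,0,0.25],[-0.1,0,0.15],[0,-0.2,0],[0,0,0],[0,0,0]], spin=[0,0,0,0,0,0,0,0])

```text
time: 24.15
tool_pos: [449.1, -105.7, 262.9]
tcp_rot: [-180.0, 0.0, -0.2]
ft_force: [0.8, 0.1, -0.0]
finger_gap: -0.1
grip_force: 0.0
```

```bash
python3 - <<'E'
from knob import *
q=r.sense(); print(q['time'],q['tool_pos'],q['ft_force']); knob("pics/k5.png"); print()
t=snap("top","pics/t5.png"); d=cv2.absdiff(cv2.imread("pics/t5.png"),cv2.imread("pics/top.png")).max(2)
for n,(x,y) in dict(tape=(189,231),stop=(200,191),cork=(380,178),teal=(456,214)).items(): print(n,d[y-14:y+15,x-18:x+19].mean().round(1))
E
```

```text
24.15 [ 449.12844347 -105.66621965  262.8988853 ] [ 0.81426573  0.05393612 -0.0040606 ]
[(np.int32(202), [317.0, 159.0])]
0.1 [466.  82.] 0.2 [456.  95.] 0.3 [446. 106.] 0.4 [435. 117.] 0.5 [423. 126.] 0.6 [411. 134.] 0.7 [399. 142.] 0.8 [387. 148.] 0.9 [375. 153.] 1.0 [362. 157.] 1.1 [349. 160.] 1.2 [337. 162.] 1.3 [324. 163.] 
tape 3.8
stop 3.5
cork 3.4
teal 3.4
```

```bash
python3 -c "
from bench import r
print(r.hand_in())"
```

```text
the job is handed in; nothing more can be done
None
```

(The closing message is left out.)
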